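# Set out the gauging kit in order of use

### The arm

A 6-joint arm with a two-finger parallel gripper is mounted at the origin on a cart in front of the work surface, level with it; the furniture and walls round the work are solid. World frame = base frame: x ahead of the robot, y to its left, z up, the work surface at z = 0. Lengths are in m, angles in rad, forces in N, time in s.
With the tool pointing down it reaches from about 0.35 to 0.975 m from the base axis. Payload 17.4 kg.
Tool frame: the origin (TCP) lies midway between the tips of the shut fingers; the grasp point (between the pads) lies 19 mm behind it; z points along the fingers, y is the direction in which the jaws open and shut (so a half turn about z gives the same grasp; the last joint's range is limited). The gripper opens to 85 mm and grips with 20 to 120 N. Pads are 22 mm wide; open, the fingers measure 114 mm over their backs; the gripper's body (76 mm by 85 mm) begins 54 mm behind the grasp point. The pads swing forward as they close: fully open they stand 13 mm farther back than shut.
Start: joints at [1.074, 0.116, 1.442, -0, 1.584, -0.038], TCP at [0.299, 0.605, 0.231] pointing down, gripper open.
Joint ranges: [-2.83, 2.83], [-0.83, 2.19], [0.07, 2.5], [-1.14, 4.28], [0.01, 3], [-2.97, 2.97]. Speed limits (rad/s): [1.89, 1.89, 2.22, 3.14, 3.14, 3.14].

### API

Orientations are given as a 3x3 rotation matrix whose columns are the frame's x, y, z axes.
In Python, from rig import env, cams, workorder gives the robot as it stands. The module is installed in compiled form; this text tells all that it offers.
- The arm moves only by the tool move_arm, never from a script. Its argument "commands" is a list of rows, each an object of numbers: "x", "y", "z": the shift along the tool's x, y, z in m; "ax", "ay", "az": the turn, a rotation vector about the tool's x, y, z in degrees. A call has 1 to 20 rows; each row is the pose to reach, as a shift and turn from the pose commanded when the call began, along the tool's axes at that moment; what a row does not reach only later rows make up. A row lasts 1/8 s, in which the tool goes at most 62.5 mm and 10.7 degrees, less where a joint would pass 70% of its speed; a pose out of reach is approached as far as the arm can. A call with a gripper value outside its range is refused whole. "fingers" is the opening, from 0 (shut) to 1 (fully open), set as the call begins (left out, the last holds). The fingers move at their own pace and stop on an object; "force" is the grip in N (left out, the last holds). Time passes only in rows, so rows that repeat a pose let the fingers close. It gives the time, the measured TCP pose, the force and the opening at its end, in the units of the state.
- env.get_obs(): the state, without advancing time (a new reading comes with each control period).
- cams.read_camera(name): name is "side" or "top"; returns a dict with "image" (384x512x3 uint8, red, green, blue), "fx", "fy", "cx", "cy" (pixels), "extrinsics" (4x4, takes a point from camera to world coordinates). Camera axes: x right, y down, z forward; pixel columns grow to the right and rows downward; lengths in m; the calibration is good to about 2 mm. A picture is of the moment at which its call begins. There is no depth.
- workorder.close_job(): hands the job in, once; it reports no verdict.
The state is a dict: "time": time; "q": joint angles; "joint_velocities": joint speeds; "joint_torque": joint torques, N m; "position": TCP position; "eef_rot": TCP orientation; "wrist_force": force on the tool from outside, world axes, zero at the start; "ft_torque": the same for the moment, N m; "width": finger opening in m.
Only numpy, scipy, OpenCV 4.12 (cv2) and the standard library are available. Lean on these libraries where they do the work, as an engineer would, in place of code of your own. Each camera call takes 0.05 s, during which the arm holds its last target. There are 200 camera calls.

### The job

Set out the kit for checking the big bright steel ring on the row of three round grey pads, in order of use from the end where that ring lies. On the pad next to the steel ring lay the bright solid setting disc flat, with the small dark setting ring flat and concentric on top of it; on the middle pad stand the plug gauge upright, black handle up; on the far pad set the pot magnet, knob up. Centre everything well on its pad, let go of it all, and leave the dial indicator and the orange clip where they lie.

Things in the scene. Friction and masses are not known exactly. Their poses are not given: they have to be found in the camera images.
- pad_1: one of three identical fixed flat round pads of grey plastic with a black foot, 64 mm across and 4 mm thick, standing in a straight row on the worktop, centres 100 mm apart; which of pad_1, pad_2 and pad_3 is the middle one and which are the ends changes from start to start. Origin: centre of its underside, on the worktop (z = 0); its top is at z = 0.004
- pad_2: one of three identical fixed flat round pads of grey plastic with a black foot, 64 mm across and 4 mm thick, standing in a straight row on the worktop, centres 100 mm apart; which of pad_1, pad_2 and pad_3 is the middle one and which are the ends changes from start to start. Origin: centre of its underside, on the worktop (z = 0); its top is at z = 0.004
- pad_3: one of three identical fixed flat round pads of grey plastic with a black foot, 64 mm across and 4 mm thick, standing in a straight row on the worktop, centres 100 mm apart; which of pad_1, pad_2 and pad_3 is the middle one and which are the ends changes from start to start. Origin: centre of its underside, on the worktop (z = 0); its top is at z = 0.004
- steel_ring_mid (a point): centre, half-way up, of the part to be checked: a big bright thin-walled ground steel ring, outside diameter 107 mm, inside about 85 mm, 18 mm high, lying flat on the worktop in line with the row, 100 mm beyond one end pad (either end); fixed to the worktop, does not move
- disc_mid (a point): centre, half-way up (9 mm above its underside), of the setting disc: a solid disc of bright ground steel, 50 mm across and 18 mm high, with a dark groove round its middle, lying flat in the front part of the worktop; z is its axis. Pinch across its outside
- ring_mid (a point): centre, half-way up (6 mm above its underside), of the dark setting ring: outside diameter 40 mm, hole about 20 mm, 12 mm high, lying flat in the front part of the worktop; z is its axis. Pinch across its outside
- plug_mid (a point): centre, half-way up (73.5 mm above its underside), of the plug gauge: 147 mm tall, standing on a bright round steel end 40 mm across and 26 mm high, above it a straight black handle 21 mm across from 26 to 125 mm above the underside, by which to grasp it, and a thin black tip; its z axis points up the handle. About 0.3 kg. It stands in the front part of the worktop (other gauges stand far back on the bench or in the bearing: not meant)
- magnet_mid (a point): centre, half-way up (18.5 mm above its underside), of the pot magnet: a black round body 43 mm across and 22 mm high with a knob 20 mm across on top, 37 mm high in all; its z axis points up through the knob. Pinch the body across, or the knob. It does not attract anything here
- dial_mid (a point): point half-way up (11 mm) over the origin of a dial indicator, 138 mm long (along its x), 57 mm wide and 22 mm high, lying on its back with its middle in line with the row, 100 mm beyond the end pad away from the steel ring. Loose bystander, stays where it is
- clip_mid (a point): middle, half-way up (13 mm), of an orange plastic cable clip, 33 x 60 x 26 mm, lying at the front left of the worktop. Loose bystander, stays where it is
Things that resemble listed ones, but are neither listed nor needed, are in the scene too. What is shaped like the pad_1 but red is not meant. What is shaped like the part that bears plug_mid but red is not meant.

How it is judged:
At the end, for the whole second after the job is handed in: Setting disc on the pad next to the steel ring, plug gauge upright on the middle pad, pot magnet knob up on the far pad, each within 12 mm of the pad centre; setting ring on the setting disc, within 8 mm. All flat or upright to 0.1 rad, within 4 mm of resting height, still, released ((horizontal distance between disc_mid and pad_1 below 0.012 m or horizontal distance between disc_mid and pad_2 below 0.012 m or horizontal distance between disc_mid and pad_3 below 0.012 m) and horizontal distance between disc_mid and steel_ring_mid below 0.14 m and height (world z) of disc_mid between 0.009 and 0.017 m and horizontal distance between ring_mid and disc_mid below 0.008 m and height (world z) of ring_mid between 0.024 and 0.032 m and (horizontal distance between plug_mid and pad_1 below 0.012 m or horizontal distance between plug_mid and pad_2 below 0.012 m or horizontal distance between plug_mid and pad_3 below 0.012 m) and horizontal distance between plug_mid and steel_ring_mid between 0.16 and 0.24 m and height (world z) of plug_mid between 0.0735 and 0.0815 m and (horizontal distance between magnet_mid and pad_1 below 0.012 m or horizontal distance between magnet_mid and pad_2 below 0.012 m or horizontal distance between magnet_mid and pad_3 below 0.012 m) and horizontal distance between magnet_mid and steel_ring_mid above 0.26 m and height (world z) of magnet_mid between 0.0185 and 0.0265 m and (angle between disc_mid's own z axis and vertical below 0.1 rad or angle between disc_mid's own z axis and vertical above 3.04 rad) and (angle between ring_mid's own z axis and vertical below 0.1 rad or angle between ring_mid's own z axis and vertical above 3.04 rad) and angle between each of plug_mid, magnet_mid's own z axis and vertical below 0.1 rad and linear speed of each of disc, ring, plug, magnet below 0.02 m/s); the robot touches nothing.
It fails at once if the dial indicator is shifted by more than 15 mm (distance of dial_mid from where it was at the start of the episode above 0.015 m).
It fails at once if the orange clip is shifted by more than 15 mm (distance of clip_mid from where it was at the start of the episode above 0.015 m).
It also fails if it takes over 109 s, if anything falls off the work surface, if the arm or the gripper's body presses on something with over 40 N, if the wrist force passes 120 N, or if a joint passes its speed limit or range.

## Working session

There is one attempt and no reset: what is moved stays moved. The work goes in short steps, Python scripts to look and compute and a tool call to move; the robot and the scene stay as the last step left them, time stands still between calls to the robot, and variables do not carry over. Pictures are saved under pics/ and viewed, about 12 in all and at most 16, crops included, and the job is handed in when it is done.

Besides the shell and the picture viewer there is one more tool, called after "Emit:" in YAML: its name, and indented under it one key for each argument. move_arm: Moves the arm, as the interface text tells. Its arguments: {"type":"object","properties":{"commands":{"type":"array"},"fingers":{"type":"number"},"force":{"type":"number"}},"required":["commands"]}

```bash
mkdir -p pics
python3 - <<'E'
from rig import env,cams
import cv2,numpy as np
for n in("top","side"):
    c=cams.read_camera(n); cv2.imwrite(f"pics/{n}0.png",cv2.resize(c["image"][:,:,::-1],(800,600),interpolation=cv2.INTER_CUBIC))
    print(n,c["fx"],c["fy"],c["cx"],c["cy"]);print(np.round(c["extrinsics"],3))
o=env.get_obs();print(o["time"],o["position"],np.round(o["eef_rot"],3),o["width"],o["wrist_force"])
E
```

```text
top 466.9225111751759 466.9225111751759 264.08159264784587 189.4650628208786
[[ 0.008 -0.99   0.138  0.342]
 [-1.    -0.006  0.011  0.073]
 [-0.01  -0.138 -0.99   1.355]
 [ 0.     0.     0.     1.   ]]
side 496.4412367056541 496.4412367056541 261.57288492619597 195.29176338983137
[[ 0.842  0.366 -0.396  1.056]
 [ 0.539 -0.545  0.643 -0.783]
 [ 0.019 -0.755 -0.656  0.935]
 [ 0.     0.     0.     1.   ]]
0.1 [0.29886041 0.60504696 0.23062598] [[-0.897  0.443 -0.001]
 [ 0.443  0.897 -0.001]
 [ 0.    -0.001 -1.   ]] 0.08594484208753095 [-0.58672731 -0.13001135  0.51808193]
```

View pics/top0.png

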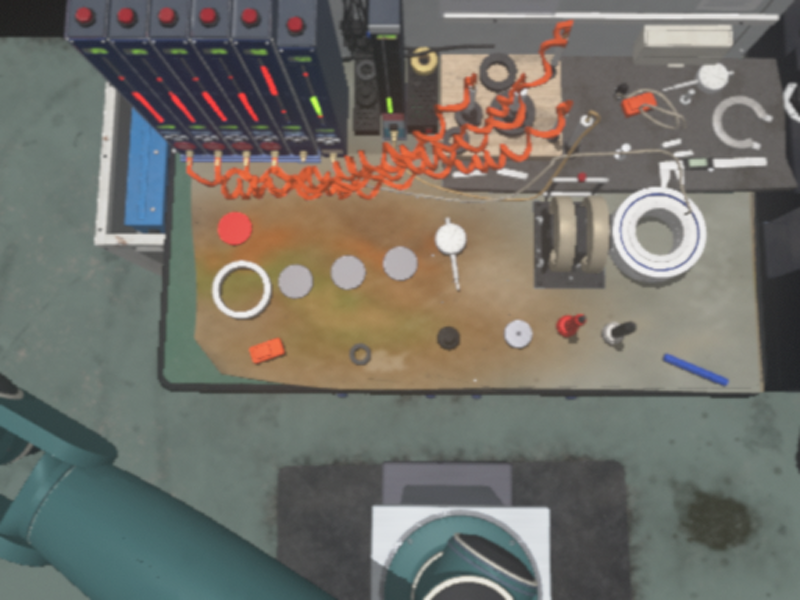

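View pics/side0.png

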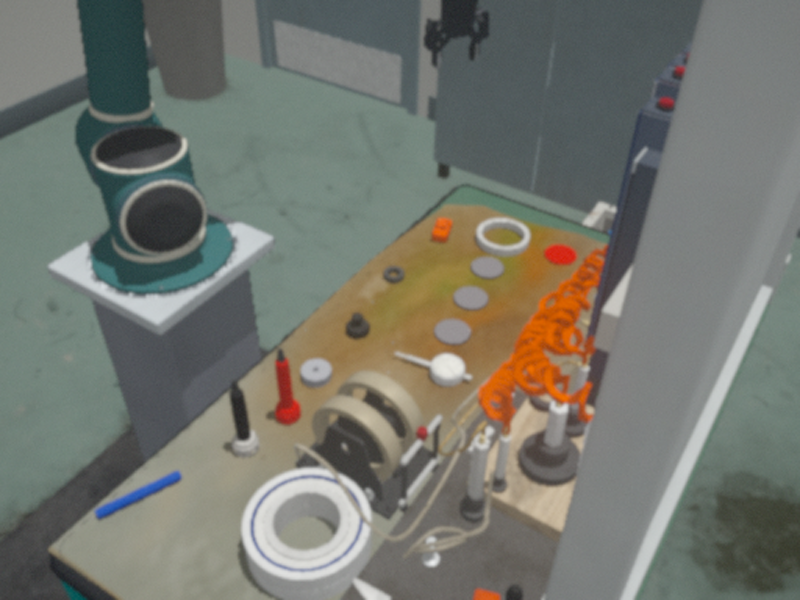

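```bash
cat > h.py <<'E'
from rig import env,cams
import cv2,numpy as np
def ray(c,u,v,z):
    E=c["extrinsics"];d=E[:3,:3]@np.array([(u-c["cx"])/c["fx"],(v-c["cy"])/c["fy"],1.]);t=(z-E[2,3])/d[2];return E[:3,3]+t*d
def proj(c,p):
    q=np.linalg.inv(c["extrinsics"])@np.append(p,1);return c["cx"]+c["fx"]*q[0]/q[2],c["cy"]+c["fy"]*q[1]/q[2]
def blob(img,u,v,r):
    "segment by colour distance from window border, Otsu; returns the contour nearest the seed"
    u0,v0=int(u-r),int(v-r);w=cv2.cvtColor(img[v0:v0+2*r+1,u0:u0+2*r+1],cv2.COLOR_RGB2LAB).astype(float)
    b=np.median(np.concatenate([w[0],w[-1],w[:,0],w[:,-1]]),0);d=np.linalg.norm(w-b,axis=2)
    d=cv2.resize(np.clip(d,0,255).astype(np.uint8),None,fx=4,fy=4,interpolation=cv2.INTER_LINEAR)
    t,m=cv2.threshold(d,0,255,cv2.THRESH_OTSU)
    cs,_=cv2.findContours(m,cv2.RETR_EXTERNAL,cv2.CHAIN_APPROX_NONE)
    k=max(cs,key=cv2.contourArea);(x,y),(a,bb),_=cv2.fitEllipse(cv2.convexHull(k))
    return u0+(x+.5)/4-.5,v0+(y+.5)/4-.5,a/4,bb/4
E
python3 - <<'E'
from h import *
T=cams.read_camera("top");S=cams.read_camera("side")
seeds=dict(sring=((241,290),(502,236),.018,28),padA=((295,281),(487,268),.004,14),padB=((348,272),(471,298),.004,14),padC=((400,263),(453,331),.004,14),
 disc=((518,334),(316,372),.018,13),ring=((360,354),(394,273),.012,11),mag=((448,338),(358,325),.022,12))
for n,(a,b,z,r) in seeds.items():
    for c,s,l in((T,a,"top"),(S,b,"side")):
        u,v,p,q=blob(c["image"],s[0]*.64,s[1]*.64,r)
        P=ray(c,u,v,z);k=np.linalg.norm(P-c["extrinsics"][:3,3])/c["fx"]
        print(n,l,round(u,1),round(v,1),"diam mm",round(p*k*1e3),round(q*k*1e3),P.round(4), "z0/2",ray(c,u,v,z/2).round(4)[:2])
im=[cv2.resize(T["image"][180:250,330:425,::-1],(570,420),interpolation=cv2.INTER_CUBIC),cv2.resize(S["image"][215:300,130:225,::-1],(570,510),interpolation=cv2.INTER_CUBIC)]
im[0]=cv2.copyMakeBorder(im[0],0,90,0,0,cv2.BORDER_CONSTANT)
im=np.hstack(im);cv2.imwrite("pics/plug.png",cv2.resize(im,None,fx=.7,fy=.7))
E
```

```text
sring top 154.0 184.7 diam mm 109 113 [0.5405 0.4074 0.018 ] z0/2 [0.5419 0.4097]
sring side 321.8 149.6 diam mm 72 113 [0.5416 0.4065 0.018 ] z0/2 [0.5366 0.4182]
padA top 188.6 179.6 diam mm 62 64 [0.5583 0.3095 0.004 ] z0/2 [0.5586 0.3099]
padA side 311.4 171.0 diam mm 43 62 [0.5591 0.3077 0.004 ] z0/2 [0.558 0.31 ]
padB top 222.3 173.9 diam mm 63 63 [0.576  0.2109 0.004 ] z0/2 [0.5763 0.2111]
padB side 300.8 190.6 diam mm 46 65 [0.5772 0.2094 0.004 ] z0/2 [0.5761 0.2116]
padC top 255.6 168.1 diam mm 62 63 [0.5939 0.1134 0.004 ] z0/2 [0.5942 0.1134]
padC side 289.2 212.0 diam mm 47 64 [0.5952 0.1118 0.004 ] z0/2 [0.5942 0.1137]
disc top 331.3 212.9 diam mm 49 50 [ 0.4618 -0.1053  0.018 ] z0/2 [ 0.4626 -0.1065]
disc side 201.3 238.1 diam mm 47 55 [ 0.4644 -0.1115  0.018 ] z0/2 [ 0.4586 -0.1049]
ring top 230.3 226.5 diam mm 42 43 [0.4214 0.1842 0.012 ] z0/2 [0.4218 0.1847]
ring side 251.6 175.7 diam mm 33 40 [0.4265 0.1784 0.012 ] z0/2 [0.4224 0.1847]
mag top 286.7 216.2 diam mm 43 44 [0.4513 0.0225 0.022 ] z0/2 [0.4522 0.0221]
mag side 228.3 208.9 diam mm 42 46 [0.4601 0.0131 0.022 ] z0/2 [0.4529 0.0227]
```

View pics/plug.png

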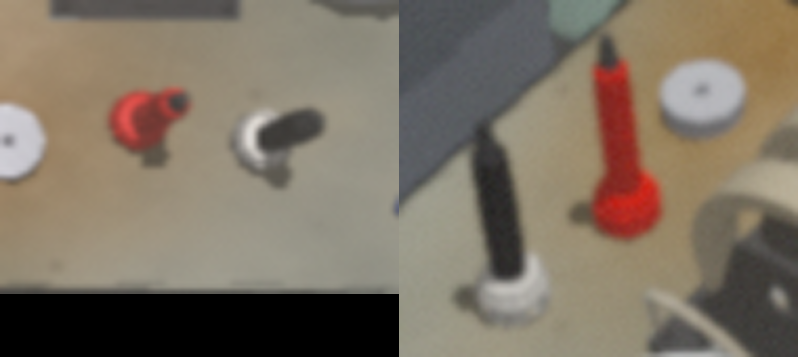

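Candidates (800×600 top view):
- **Pads:** grey at (295,281), (348,272) and (400,263). The red one at (234,228) is a decoy.
- **Plug:** the black-handled one at (617,333). The red one at (570,326) is a decoy, and other gauges stand at the back.
- **Disc:** (518,334).
- **Rings:** the dark ring at (360,354) is the one I want. Dark rings at the back, (497,70), and the white bearing are not meant. The steel ring is at (241,290).
- **Magnet:** (448,338). The similar stand bases at the back are not meant.

The crop confirms the black-handled plug with a bright foot: foot centre about native (392,213) in the top view and (157,284) in the side view.

```bash
cat >> h.py <<'E'
YAW=np.array([[-.179,.984,0],[.984,.179,0],[0,0,-1]]).T  # cols x,y,z
YAW=np.column_stack([[-.179,.984,0],[.984,.179,0],[0,0,-1]])
def go(*targets):
    from scipy.spatial.transform import Rotation as Ro
    o=env.get_obs();R=o["eef_rot"]
    print("t",round(o["time"],2),"pos",o["position"].round(4),"w",round(o["width"],4),"turn",Ro.from_matrix(R.T@YAW).as_rotvec(degrees=True).round(2))
    for t in targets: print(t,"->",(R.T@(np.array(t)-o["position"])).round(4))
E
python3 - <<'E'
from h import *
T=cams.read_camera("top");S=cams.read_camera("side")
print("base",ray(T,392.4,213.3,.015),ray(S,156.9,283.6,.013))
a=ray(T,330+300/4.2,180+125/4.2,.11)
# handle axis: dark mask
for c,(u0,u1,v0,v1) in((T,(388,410,203,220)),(S,(146,164,240,283))):
    w=c["image"][v0:v1,u0:u1].max(2);m=(w<75).astype(np.uint8)
    if c is S: m[:10]=0
    n,l,st,ce=cv2.connectedComponentsWithStats(m,connectivity=8);i=1+st[1:,4].argmax()
    ys,xs=np.where(l==i);print(st[i]);u,v=xs.mean()+u0,ys.mean()+v0
    print("handle",u,v,[ray(c,u,v,z).round(4)[:2] for z in(.076,.085,.095)])
go((.461,-.106,.12))
E
```

```text
base [ 0.46217009 -0.28085017  0.015     ] [ 0.46585488 -0.28189543  0.013     ]
[ 4  4 14  8 68]
handle 398.38235294117646 210.8235294117647 [array([ 0.4636, -0.2813]), array([ 0.4628, -0.2788]), array([ 0.4618, -0.276 ])]
[  2  10  11  31 232]
handle 153.16810344827587 264.85775862068965 [array([ 0.4633, -0.2804]), array([ 0.4695, -0.2856]), array([ 0.4764, -0.2915])]
t 0.3 pos [0.2989 0.6051 0.2311] w 0.0857 turn [-2.00e-02  1.00e-02  5.34e+01]
(0.461, -0.106, 0.12) -> [-0.4602 -0.5658  0.1113]
```

Emit:
move_arm:
  commands:
    - {"x": -0.46,"y": -0.566,"z": 0.111,"az": 53.4}
    - {"x": -0.46,"y": -0.566,"z": 0.111,"az": 53.4}
    - {"x": -0.46,"y": -0.566,"z": 0.111,"az": 53.4}
    - {"x": -0.46,"y": -0.566,"z": 0.111,"az": 53.4}
    - {"x": -0.46,"y": -0.566,"z": 0.111,"az": 53.4}
    - {"x": -0.46,"y": -0.566,"z": 0.111,"az": 53.4}
    - {"x": -0.46,"y": -0.566,"z": 0.111,"az": 53.4}
    - {"x": -0.46,"y": -0.566,"z": 0.111,"az": 53.4}
    - {"x": -0.46,"y": -0.566,"z": 0.111,"az": 53.4}
    - {"x": -0.46,"y": -0.566,"z": 0.111,"az": 53.4}
    - {"x": -0.46,"y": -0.566,"z": 0.111,"az": 53.4}
    - {"x": -0.46,"y": -0.566,"z": 0.111,"az": 53.4}
    - {"x": -0.46,"y": -0.566,"z": 0.111,"az": 53.4}
    - {"x": -0.46,"y": -0.566,"z": 0.111,"az": 53.4}
    - {"x": -0.46,"y": -0.566,"z": 0.111,"az": 53.4}
    - {"x": -0.46,"y": -0.566,"z": 0.111,"az": 53.4}
    - {"x": -0.46,"y": -0.566,"z": 0.111,"az": 53.4}
    - {"x": -0.46,"y": -0.566,"z": 0.111,"az": 53.4}
  fingers: 0.9
  force: 40

```text
validation failed for argument at $.co...
```

Run:
```python
from h import *
go((.461,-.106,.12),(.461,-.106,.002))
S=cams.read_camera("side");i=S["image"][100:330,110:380,::-1]
cv2.imwrite("pics/s1.png",cv2.resize(i,(705,600),interpolation=cv2.INTER_CUBIC))
```

```text
t 0.3 pos [0.2989 0.6051 0.2311] w 0.0857 turn [-2.00e-02  1.00e-02  5.34e+01]
(0.461, -0.106, 0.12) -> [-0.4602 -0.5658  0.1113]
(0.461, -0.106, 0.002) -> [-0.4602 -0.5657  0.2293]
```

View pics/s1.png

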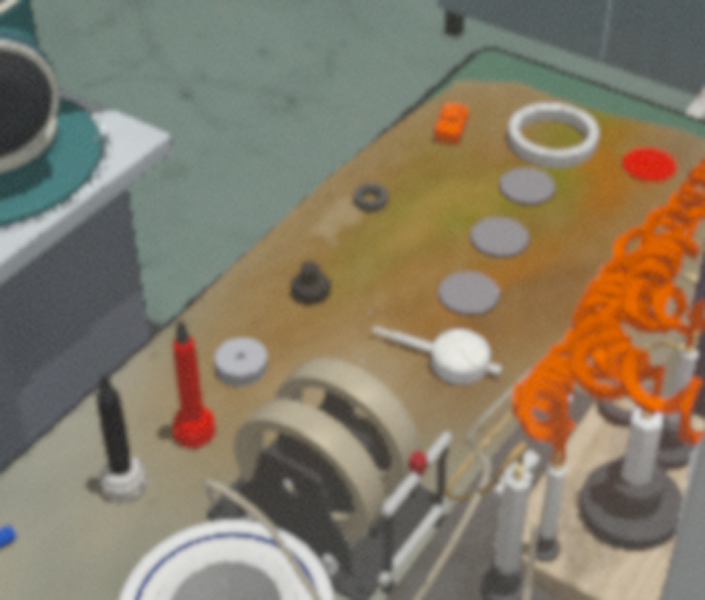

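The move was refused and the arm has not moved (scene unchanged in the picture). I'll retry with all six numbers in each row.

Emit:
move_arm:
  commands:
    - {"x": -0.46,"y": -0.566,"z": 0.111,"ax": 0,"ay": 0,"az": 53.4}
  fingers: 0.9
  force: 40

```text
time: 0.48
position: [0.3122, 0.5461, 0.2212]
eef_rot: [[-0.798, 0.603, -0.0], [0.603, 0.798, -0.0], [0.0, -0.0, -1.0]]
wrist_force: [1.7, -0.5, 0.3]
width: 0.0769
```

Emit:
move_arm:
  commands:
    - {"x": -0.512,"y": -0.431,"z": 0.101,"ax": 0,"ay": 0,"az": 42.6}
    - {"x": -0.512,"y": -0.431,"z": 0.101,"ax": 0,"ay": 0,"az": 42.6}
    - {"x": -0.512,"y": -0.431,"z": 0.101,"ax": 0,"ay": 0,"az": 42.6}
    - {"x": -0.512,"y": -0.431,"z": 0.101,"ax": 0,"ay": 0,"az": 42.6}
    - {"x": -0.512,"y": -0.431,"z": 0.101,"ax": 0,"ay": 0,"az": 42.6}
    - {"x": -0.512,"y": -0.431,"z": 0.101,"ax": 0,"ay": 0,"az": 42.6}
    - {"x": -0.512,"y": -0.431,"z": 0.101,"ax": 0,"ay": 0,"az": 42.6}
    - {"x": -0.512,"y": -0.431,"z": 0.101,"ax": 0,"ay": 0,"az": 42.6}
    - {"x": -0.512,"y": -0.431,"z": 0.101,"ax": 0,"ay": 0,"az": 42.6}
    - {"x": -0.512,"y": -0.431,"z": 0.101,"ax": 0,"ay": 0,"az": 42.6}
    - {"x": -0.512,"y": -0.431,"z": 0.101,"ax": 0,"ay": 0,"az": 42.6}
    - {"x": -0.512,"y": -0.431,"z": 0.101,"ax": 0,"ay": 0,"az": 42.6}
    - {"x": -0.512,"y": -0.431,"z": 0.101,"ax": 0,"ay": 0,"az": 42.6}
    - {"x": -0.512,"y": -0.431,"z": 0.101,"ax": 0,"ay": 0,"az": 42.6}
    - {"x": -0.512,"y": -0.431,"z": 0.101,"ax": 0,"ay": 0,"az": 42.6}
    - {"x": -0.512,"y": -0.431,"z": 0.101,"ax": 0,"ay": 0,"az": 42.6}

```text
time: 2.48
position: [0.4619, -0.1069, 0.1211]
eef_rot: [[-0.181, 0.983, 0.0], [0.983, 0.181, -0.0], [-0.0, 0.0, -1.0]]
wrist_force: [-0.2, 0.3, -0.5]
width: 0.0763
```

Run:
```python
from h import *
go((.461,-.106,.12),(.461,-.106,.002))
```

```text
t 2.48 pos [ 0.4619 -0.1069  0.1211] w 0.0763 turn [0.02 0.01 0.12]
(0.461, -0.106, 0.12) -> [ 0.0011 -0.0007  0.0011]
(0.461, -0.106, 0.002) -> [ 0.0011 -0.0007  0.1191]
```

Emit:
move_arm:
  commands:
    - {"x": 0.001,"y": -0.001,"z": 0.05,"ax": 0,"ay": 0,"az": 0}
    - {"x": 0.001,"y": -0.001,"z": 0.09,"ax": 0,"ay": 0,"az": 0}
    - {"x": 0.001,"y": -0.001,"z": 0.11,"ax": 0,"ay": 0,"az": 0}
    - {"x": 0.001,"y": -0.001,"z": 0.119,"ax": 0,"ay": 0,"az": 0}
    - {"x": 0.001,"y": -0.001,"z": 0.119,"ax": 0,"ay": 0,"az": 0}
    - {"x": 0.001,"y": -0.001,"z": 0.119,"ax": 0,"ay": 0,"az": 0}

```text
time: 3.22
position: [0.4613, -0.1068, 0.003]
eef_rot: [[-0.18, 0.984, 0.001], [0.984, 0.18, -0.0], [-0.001, 0.001, -1.0]]
wrist_force: [0.5, -0.8, -0.4]
width: 0.0768
```

Emit:
move_arm:
  commands:
    - {"x": 0,"y": 0,"z": 0,"ax": 0,"ay": 0,"az": 0}
    - {"x": 0,"y": 0,"z": 0,"ax": 0,"ay": 0,"az": 0}
    - {"x": 0,"y": 0,"z": 0,"ax": 0,"ay": 0,"az": 0}
    - {"x": 0,"y": 0,"z": 0,"ax": 0,"ay": 0,"az": 0}
    - {"x": 0,"y": 0,"z": 0,"ax": 0,"ay": 0,"az": 0}
    - {"x": 0,"y": 0,"z": 0,"ax": 0,"ay": 0,"az": 0}
  fingers: 0.3

```text
time: 3.98
position: [0.4611, -0.1068, 0.0029]
eef_rot: [[-0.18, 0.984, 0.001], [0.984, 0.18, -0.0], [-0.0, 0.001, -1.0]]
wrist_force: [-2.8, 0.9, 8.4]
width: 0.0486
```

Emit:
move_arm:
  commands:
    - {"x": 0,"y": 0,"z": -0.03,"ax": 0,"ay": 0,"az": 0}
    - {"x": 0,"y": 0,"z": -0.07,"ax": 0,"ay": 0,"az": 0}
    - {"x": 0.05,"y": 0.022,"z": -0.08,"ax": 0,"ay": 0,"az": 0}
    - {"x": 0.1,"y": 0.044,"z": -0.08,"ax": 0,"ay": 0,"az": 0}
    - {"x": 0.15,"y": 0.066,"z": -0.08,"ax": 0,"ay": 0,"az": 0}
    - {"x": 0.2,"y": 0.088,"z": -0.08,"ax": 0,"ay": 0,"az": 0}
    - {"x": 0.25,"y": 0.11,"z": -0.08,"ax": 0,"ay": 0,"az": 0}
    - {"x": 0.3,"y": 0.132,"z": -0.08,"ax": 0,"ay": 0,"az": 0}
    - {"x": 0.35,"y": 0.154,"z": -0.08,"ax": 0,"ay": 0,"az": 0}
    - {"x": 0.38,"y": 0.166,"z": -0.07,"ax": 0,"ay": 0,"az": 0}
    - {"x": 0.3915,"y": 0.171,"z": -0.05,"ax": 0,"ay": 0,"az": 0}
    - {"x": 0.3915,"y": 0.171,"z": -0.05,"ax": 0,"ay": 0,"az": 0}
    - {"x": 0.3915,"y": 0.171,"z": -0.05,"ax": 0,"ay": 0,"az": 0}

```text
time: 5.6
position: [0.5584, 0.3082, 0.0521]
eef_rot: [[-0.179, 0.984, -0.0], [0.984, 0.179, -0.0], [-0.0, -0.0, -1.0]]
wrist_force: [0.6, -0.1, -2.3]
width: 0.0482
```

Run:
```python
from h import *
go((.5588,.309,.008))
S=cams.read_camera("side");i=S["image"][60:220,220:400,::-1]
cv2.imwrite("pics/s2.png",cv2.resize(i,(675,600),interpolation=cv2.INTER_CUBIC))
```

```text
t 5.6 pos [0.5584 0.3082 0.0521] w 0.0482 turn [-0.02  0.02  0.02]
(0.5588, 0.309, 0.008) -> [0.0007 0.0006 0.0441]
```

View pics/s2.png

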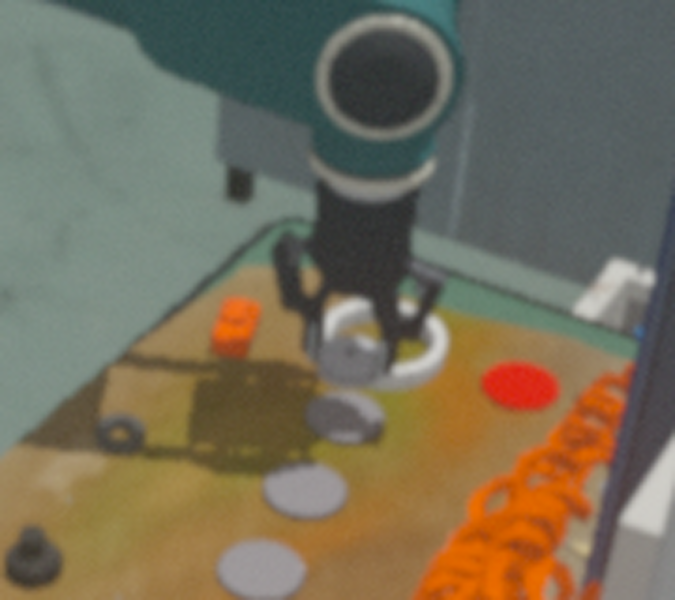

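The disc hangs between the fingers at (352,358), directly above the end pad at (345,415). Lowering it now.

Emit:
move_arm:
  commands:
    - {"x": 0.001,"y": 0.001,"z": 0.025,"ax": 0,"ay": 0,"az": 0}
    - {"x": 0.001,"y": 0.001,"z": 0.038,"ax": 0,"ay": 0,"az": 0}
    - {"x": 0.001,"y": 0.001,"z": 0.042,"ax": 0,"ay": 0,"az": 0}
    - {"x": 0.001,"y": 0.001,"z": 0.0445,"ax": 0,"ay": 0,"az": 0}
    - {"x": 0.001,"y": 0.001,"z": 0.0445,"ax": 0,"ay": 0,"az": 0}
    - {"x": 0.001,"y": 0.001,"z": 0.0445,"ax": 0,"ay": 0,"az": 0}

```text
time: 6.4
position: [0.5594, 0.3105, 0.0079]
eef_rot: [[-0.18, 0.984, 0.001], [0.984, 0.18, 0.0], [0.0, 0.001, -1.0]]
wrist_force: [-0.4, -0.2, -2.4]
width: 0.0486
```

Emit:
move_arm:
  commands:
    - {"x": 0,"y": 0,"z": 0,"ax": 0,"ay": 0,"az": 0}
    - {"x": 0,"y": 0,"z": 0,"ax": 0,"ay": 0,"az": 0}
    - {"x": 0,"y": 0,"z": 0,"ax": 0,"ay": 0,"az": 0}
    - {"x": 0,"y": 0,"z": 0,"ax": 0,"ay": 0,"az": 0}
  fingers: 0.85

```text
time: 6.9
position: [0.5592, 0.3104, 0.0075]
eef_rot: [[-0.18, 0.984, 0.0], [0.984, 0.18, 0.0], [0.0, 0.0, -1.0]]
wrist_force: [-0.3, 0.4, -0.0]
width: 0.0724
```

Emit:
move_arm:
  commands:
    - {"x": 0,"y": 0,"z": -0.03,"ax": 0,"ay": 0,"az": 0}
    - {"x": 0,"y": 0,"z": -0.08,"ax": 0,"ay": 0,"az": 0}
    - {"x": -0.02,"y": -0.03,"z": -0.09,"ax": 0,"ay": 0,"az": 0}
    - {"x": -0.046,"y": -0.073,"z": -0.09,"ax": 0,"ay": 0,"az": 0}
    - {"x": -0.072,"y": -0.115,"z": -0.09,"ax": 0,"ay": 0,"az": 0}
    - {"x": -0.099,"y": -0.158,"z": -0.08,"ax": 0,"ay": 0,"az": 0}
    - {"x": -0.099,"y": -0.158,"z": -0.062,"ax": 0,"ay": 0,"az": 0}
    - {"x": -0.099,"y": -0.158,"z": -0.062,"ax": 0,"ay": 0,"az": 0}
    - {"x": -0.099,"y": -0.158,"z": -0.062,"ax": 0,"ay": 0,"az": 0}
  fingers: 0.8

```text
time: 8.02
position: [0.4223, 0.1851, 0.0697]
eef_rot: [[-0.18, 0.984, -0.0], [0.984, 0.18, -0.0], [0.0, -0.0, -1.0]]
wrist_force: [0.3, 0.4, 0.1]
width: 0.068
```

Run:
```python
from h import *
go((.422,.1847,.002))
S=cams.read_camera("side");i=S["image"][100:220,210:360,::-1]
cv2.imwrite("pics/s3.png",cv2.resize(i,(750,600),interpolation=cv2.INTER_CUBIC))
```

```text
t 8.03 pos [0.4223 0.1851 0.0697] w 0.068 turn [-0.01 -0.    0.08]
(0.422, 0.1847, 0.002) -> [-0.0003 -0.0003  0.0677]
```

View pics/s3.png

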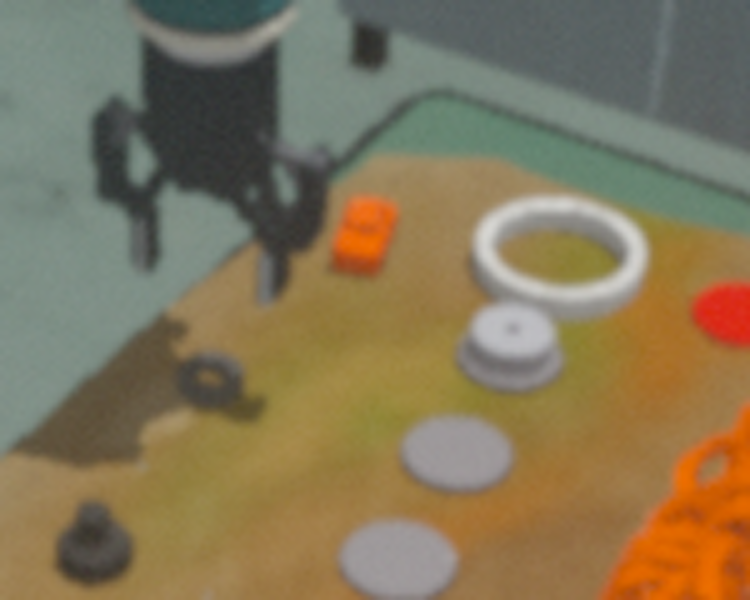

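The disc lies flat and looks centred on pad A at (512,345). The gripper is above the ring at (210,380).

Emit:
move_arm:
  commands:
    - {"x": 0,"y": 0,"z": 0.04,"ax": 0,"ay": 0,"az": 0}
    - {"x": 0,"y": 0,"z": 0.06,"ax": 0,"ay": 0,"az": 0}
    - {"x": 0,"y": 0,"z": 0.068,"ax": 0,"ay": 0,"az": 0}
    - {"x": 0,"y": 0,"z": 0.068,"ax": 0,"ay": 0,"az": 0}
    - {"x": 0,"y": 0,"z": 0.068,"ax": 0,"ay": 0,"az": 0}

```text
time: 8.7
position: [0.4222, 0.1848, 0.0024]
eef_rot: [[-0.18, 0.984, 0.001], [0.984, 0.18, 0.0], [0.0, 0.001, -1.0]]
wrist_force: [0.2, 0.3, -0.2]
width: 0.0682
```

Emit:
move_arm:
  commands:
    - {"x": 0,"y": 0,"z": 0,"ax": 0,"ay": 0,"az": 0}
    - {"x": 0,"y": 0,"z": 0,"ax": 0,"ay": 0,"az": 0}
    - {"x": 0,"y": 0,"z": 0,"ax": 0,"ay": 0,"az": 0}
    - {"x": 0,"y": 0,"z": 0,"ax": 0,"ay": 0,"az": 0}
    - {"x": 0,"y": 0,"z": 0,"ax": 0,"ay": 0,"az": 0}
    - {"x": 0,"y": 0,"z": 0,"ax": 0,"ay": 0,"az": 0}
  fingers: 0.25

```text
time: 9.45
position: [0.4219, 0.1847, 0.0023]
eef_rot: [[-0.18, 0.984, 0.001], [0.984, 0.18, 0.0], [0.0, 0.001, -1.0]]
wrist_force: [-3.5, -1.2, 8.5]
width: 0.0377
```

Run:
```python
from h import *
T=cams.read_camera("top");S=cams.read_camera("side")
for c,(u,v) in((S,(210+512/5,100+335/5)),(T,proj(T,(.559,.3095,.018)))):
    w=c["image"];g=cv2.resize(w,None,fx=8,fy=8,interpolation=cv2.INTER_LINEAR) if 0 else w
    try:
        a=blob(w,u,v,9);print(np.round(a,1),ray(c,a[0],a[1],.013).round(4),ray(c,a[0],a[1],.022).round(4))
    except Exception as e: print(e)
go((.5594,.3102,.06))
```

```text
[312.3 165.5  10.   15.8] [0.5532 0.3226 0.013 ] [0.5581 0.3118 0.022 ]
[187.2 178.4  16.1  17.6] [0.5604 0.3122 0.013 ] [0.559  0.3106 0.022 ]
t 9.55 pos [0.4219 0.1847 0.0023] w 0.0377 turn [ 0.05 -0.01  0.06]
(0.5594, 0.3102, 0.06) -> [ 0.0987  0.1579 -0.0575]
```

Emit:
move_arm:
  commands:
    - {"x": 0,"y": 0,"z": -0.03,"ax": 0,"ay": 0,"az": 0}
    - {"x": 0,"y": 0,"z": -0.075,"ax": 0,"ay": 0,"az": 0}
    - {"x": 0.02,"y": 0.035,"z": -0.08,"ax": 0,"ay": 0,"az": 0}
    - {"x": 0.046,"y": 0.073,"z": -0.08,"ax": 0,"ay": 0,"az": 0}
    - {"x": 0.072,"y": 0.115,"z": -0.08,"ax": 0,"ay": 0,"az": 0}
    - {"x": 0.09,"y": 0.145,"z": -0.075,"ax": 0,"ay": 0,"az": 0}
    - {"x": 0.099,"y": 0.1575,"z": -0.06,"ax": 0,"ay": 0,"az": 0}
    - {"x": 0.099,"y": 0.1575,"z": -0.045,"ax": 0,"ay": 0,"az": 0}
    - {"x": 0.099,"y": 0.1575,"z": -0.045,"ax": 0,"ay": 0,"az": 0}

```text
time: 10.68
position: [0.5576, 0.3096, 0.0449]
eef_rot: [[-0.18, 0.984, -0.002], [0.984, 0.18, -0.001], [-0.001, -0.003, -1.0]]
wrist_force: [-1.0, 0.2, -0.0]
width: 0.0377
```

Run:
```python
from h import *
go((.559,.3107,.0248))
S=cams.read_camera("side");i=S["image"][100:220,210:360,::-1]
cv2.imwrite("pics/s4.png",cv2.resize(i,(750,600),interpolation=cv2.INTER_CUBIC))
```

```text
t 10.68 pos [0.5576 0.3096 0.0449] w 0.0377 turn [-0.15  0.05  0.06]
(0.559, 0.3107, 0.0248) -> [0.0009 0.0016 0.0201]
```

View pics/s4.png

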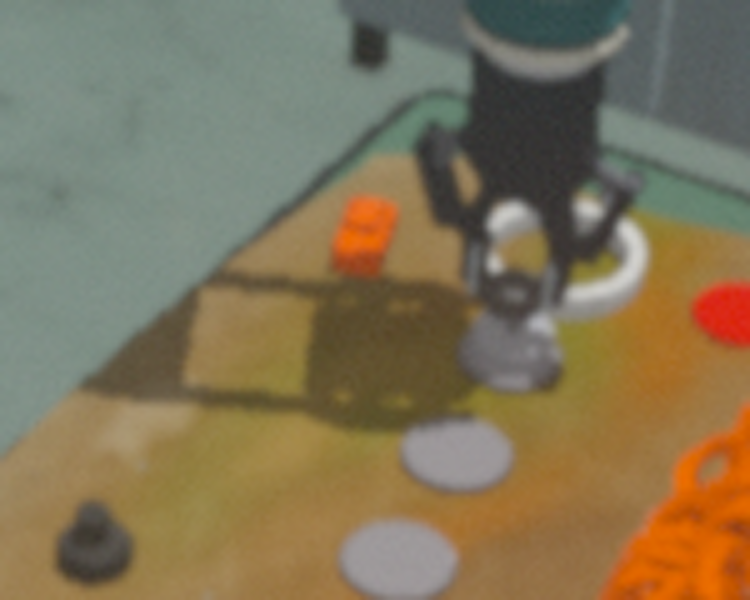

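The ring is held at (515,292) above the disc. Lowering slowly; the commanded pose already includes the last 1.5 mm of lag.

Emit:
move_arm:
  commands:
    - {"x": 0,"y": 0,"z": 0.01,"ax": 0,"ay": 0,"az": 0}
    - {"x": 0,"y": 0,"z": 0.016,"ax": 0,"ay": 0,"az": 0}
    - {"x": 0,"y": 0,"z": 0.019,"ax": 0,"ay": 0,"az": 0}
    - {"x": 0,"y": 0,"z": 0.022,"ax": 0,"ay": 0,"az": 0}
    - {"x": 0,"y": 0,"z": 0.022,"ax": 0,"ay": 0,"az": 0}
    - {"x": 0,"y": 0,"z": 0.022,"ax": 0,"ay": 0,"az": 0}

```text
time: 11.48
position: [0.5588, 0.3103, 0.0245]
eef_rot: [[-0.18, 0.984, 0.0], [0.984, 0.18, 0.0], [0.0, 0.0, -1.0]]
wrist_force: [-0.5, 0.4, -0.5]
width: 0.0371
```

Emit:
move_arm:
  commands:
    - {"x": 0,"y": 0,"z": 0,"ax": 0,"ay": 0,"az": 0}
    - {"x": 0,"y": 0,"z": 0,"ax": 0,"ay": 0,"az": 0}
    - {"x": 0,"y": 0,"z": 0,"ax": 0,"ay": 0,"az": 0}
    - {"x": 0,"y": 0,"z": 0,"ax": 0,"ay": 0,"az": 0}
  fingers: 0.8

```text
time: 11.98
position: [0.5587, 0.3103, 0.0244]
eef_rot: [[-0.18, 0.984, -0.0], [0.984, 0.18, -0.0], [-0.0, -0.0, -1.0]]
wrist_force: [0.5, -0.8, -0.3]
width: 0.0683
```

Emit:
move_arm:
  commands:
    - {"x": 0,"y": 0,"z": -0.03,"ax": 0,"ay": 0,"az": 0}
    - {"x": 0,"y": 0,"z": -0.075,"ax": 0,"ay": 0,"az": 0}
    - {"x": -0.04,"y": -0.024,"z": -0.09,"ax": 0,"ay": 0,"az": 0}
    - {"x": -0.08,"y": -0.048,"z": -0.09,"ax": 0,"ay": 0,"az": 0}
    - {"x": -0.13,"y": -0.077,"z": -0.09,"ax": 0,"ay": 0,"az": 0}
    - {"x": -0.18,"y": -0.107,"z": -0.09,"ax": 0,"ay": 0,"az": 0}
    - {"x": -0.23,"y": -0.137,"z": -0.09,"ax": 0,"ay": 0,"az": 0}
    - {"x": -0.264,"y": -0.157,"z": -0.08,"ax": 0,"ay": 0,"az": 0}
    - {"x": -0.264,"y": -0.157,"z": -0.055,"ax": 0,"ay": 0,"az": 0}
    - {"x": -0.264,"y": -0.157,"z": -0.055,"ax": 0,"ay": 0,"az": 0}
    - {"x": -0.264,"y": -0.157,"z": -0.055,"ax": 0,"ay": 0,"az": 0}

```text
time: 13.35
position: [0.4522, 0.0227, 0.0803]
eef_rot: [[-0.181, 0.984, 0.001], [0.984, 0.181, 0.0], [-0.0, 0.001, -1.0]]
wrist_force: [0.7, -0.6, 1.3]
width: 0.0689
```

Run:
```python
from h import *
go((.452,.0225,.004))
S=cams.read_camera("side");i=S["image"][120:240,190:340,::-1]
cv2.imwrite("pics/s5.png",cv2.resize(i,(750,600),interpolation=cv2.INTER_CUBIC))
```

```text
t 13.35 pos [0.4522 0.0227 0.0803] w 0.0689 turn [0.03 0.   0.09]
(0.452, 0.0225, 0.004) -> [-0.0001 -0.0003  0.0763]
```

View pics/s5.png

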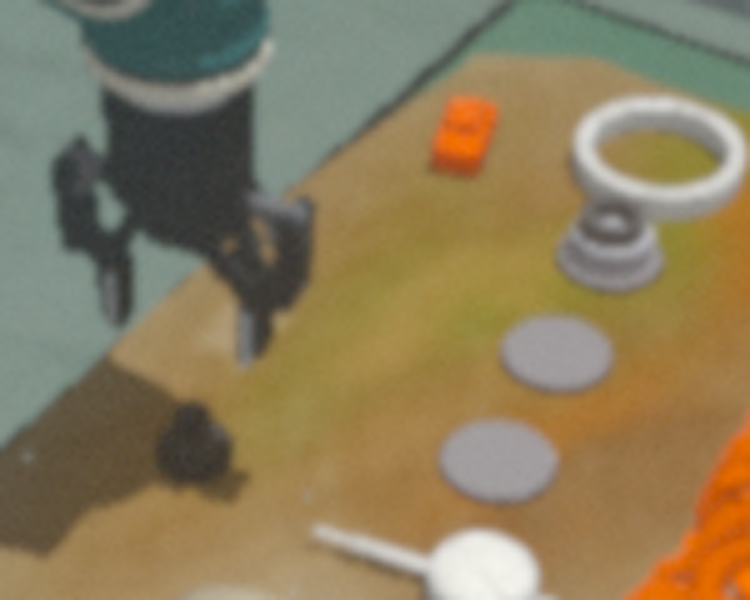

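The ring sits concentric on the disc at (612,230). The gripper is above the magnet at (195,450).

Emit:
move_arm:
  commands:
    - {"x": 0,"y": 0,"z": 0.04,"ax": 0,"ay": 0,"az": 0}
    - {"x": 0,"y": 0,"z": 0.065,"ax": 0,"ay": 0,"az": 0}
    - {"x": 0,"y": 0,"z": 0.076,"ax": 0,"ay": 0,"az": 0}
    - {"x": 0,"y": 0,"z": 0.076,"ax": 0,"ay": 0,"az": 0}
    - {"x": 0,"y": 0,"z": 0.076,"ax": 0,"ay": 0,"az": 0}

```text
time: 14.02
position: [0.4526, 0.0224, 0.0047]
eef_rot: [[-0.18, 0.984, 0.002], [0.984, 0.18, 0.0], [-0.0, 0.002, -1.0]]
wrist_force: [0.8, -0.7, 0.4]
width: 0.0684
```

Emit:
move_arm:
  commands:
    - {"x": 0,"y": 0,"z": 0,"ax": 0,"ay": 0,"az": 0}
    - {"x": 0,"y": 0,"z": 0,"ax": 0,"ay": 0,"az": 0}
    - {"x": 0,"y": 0,"z": 0,"ax": 0,"ay": 0,"az": 0}
    - {"x": 0,"y": 0,"z": 0,"ax": 0,"ay": 0,"az": 0}
    - {"x": 0,"y": 0,"z": 0,"ax": 0,"ay": 0,"az": 0}
    - {"x": 0,"y": 0,"z": 0,"ax": 0,"ay": 0,"az": 0}
  fingers: 0.25

```text
time: 14.78
position: [0.4524, 0.0224, 0.0046]
eef_rot: [[-0.18, 0.984, 0.001], [0.984, 0.18, 0.0], [-0.0, 0.001, -1.0]]
wrist_force: [-2.8, 0.3, 9.3]
width: 0.039
```

Run:
```python
from h import *
go((.5945,.1132,.06))
```

```text
t 14.78 pos [0.4524 0.0224 0.0046] w 0.039 turn [0.08 0.01 0.06]
(0.5945, 0.1132, 0.06) -> [ 0.0638  0.1562 -0.0552]
```

Emit:
move_arm:
  commands:
    - {"x": 0,"y": 0,"z": -0.03,"ax": 0,"ay": 0,"az": 0}
    - {"x": 0,"y": 0,"z": -0.065,"ax": 0,"ay": 0,"az": 0}
    - {"x": 0.015,"y": 0.037,"z": -0.075,"ax": 0,"ay": 0,"az": 0}
    - {"x": 0.032,"y": 0.078,"z": -0.075,"ax": 0,"ay": 0,"az": 0}
    - {"x": 0.049,"y": 0.12,"z": -0.075,"ax": 0,"ay": 0,"az": 0}
    - {"x": 0.064,"y": 0.156,"z": -0.06,"ax": 0,"ay": 0,"az": 0}
    - {"x": 0.064,"y": 0.156,"z": -0.03,"ax": 0,"ay": 0,"az": 0}
    - {"x": 0.064,"y": 0.156,"z": -0.03,"ax": 0,"ay": 0,"az": 0}
    - {"x": 0.064,"y": 0.156,"z": -0.03,"ax": 0,"ay": 0,"az": 0}

```text
time: 15.9
position: [0.594, 0.1132, 0.0346]
eef_rot: [[-0.18, 0.984, 0.001], [0.984, 0.18, 0.0], [-0.0, 0.001, -1.0]]
wrist_force: [0.2, -0.5, -1.0]
width: 0.0388
```

Run:
```python
from h import *
go((.5945,.1132,.0088))
S=cams.read_camera("side");i=S["image"][120:240,190:340,::-1]
cv2.imwrite("pics/s6.png",cv2.resize(i,(750,600),interpolation=cv2.INTER_CUBIC))
```

```text
t 15.9 pos [0.594  0.1132 0.0346] w 0.0388 turn [0.05 0.01 0.05]
(0.5945, 0.1132, 0.0088) -> [-0.0001  0.0005  0.0258]
```

View pics/s6.png

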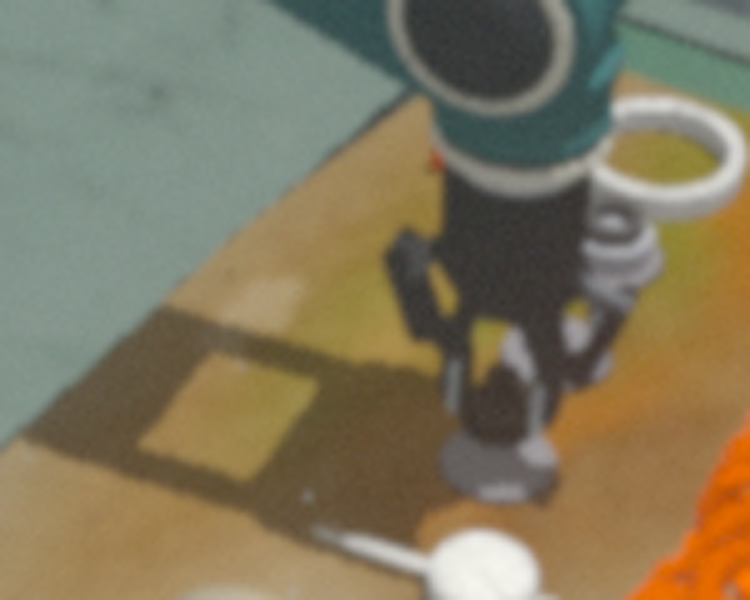

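The magnet is held upright at (500,405) above the far pad, clear of the dial. Lowering and releasing it, then on to the plug.

Emit:
move_arm:
  commands:
    - {"x": 0,"y": 0.0005,"z": 0.013,"ax": 0,"ay": 0,"az": 0}
    - {"x": 0,"y": 0.0005,"z": 0.02,"ax": 0,"ay": 0,"az": 0}
    - {"x": 0,"y": 0.0005,"z": 0.0235,"ax": 0,"ay": 0,"az": 0}
    - {"x": 0,"y": 0.0005,"z": 0.026,"ax": 0,"ay": 0,"az": 0}
    - {"x": 0,"y": 0.0005,"z": 0.026,"ax": 0,"ay": 0,"az": 0}
    - {"x": 0,"y": 0.0005,"z": 0.026,"ax": 0,"ay": 0,"az": 0}

```text
time: 16.7
position: [0.5944, 0.1135, 0.0085]
eef_rot: [[-0.18, 0.984, 0.0], [0.984, 0.18, -0.0], [-0.0, 0.0, -1.0]]
wrist_force: [-6.6, -1.4, 11.9]
width: 0.0386
```

Emit:
move_arm:
  commands:
    - {"x": 0,"y": 0,"z": 0,"ax": 0,"ay": 0,"az": 0}
    - {"x": 0,"y": 0,"z": 0,"ax": 0,"ay": 0,"az": 0}
    - {"x": 0,"y": 0,"z": 0,"ax": 0,"ay": 0,"az": 0}
    - {"x": 0,"y": 0,"z": 0,"ax": 0,"ay": 0,"az": 0}
  fingers: 0.8

```text
time: 17.2
position: [0.5942, 0.1135, 0.0073]
eef_rot: [[-0.18, 0.984, -0.0], [0.984, 0.18, -0.0], [0.0, -0.0, -1.0]]
wrist_force: [0.2, -0.5, 0.3]
width: 0.0684
```

Emit:
move_arm:
  commands:
    - {"x": 0,"y": 0,"z": -0.03,"ax": 0,"ay": 0,"az": 0}
    - {"x": 0,"y": 0,"z": -0.08,"ax": 0,"ay": 0,"az": 0}
    - {"x": 0,"y": 0,"z": -0.14,"ax": 0,"ay": 0,"az": 0}
    - {"x": 0,"y": 0,"z": -0.2,"ax": 0,"ay": 0,"az": 0}
    - {"x": 0,"y": 0,"z": -0.2,"ax": 0,"ay": 0,"az": 0}

```text
time: 17.82
position: [0.5958, 0.1137, 0.213]
eef_rot: [[-0.18, 0.984, 0.008], [0.984, 0.18, 0.001], [-0.0, 0.008, -1.0]]
wrist_force: [0.7, 0.2, -0.3]
width: 0.0682
```

Run:
```python
from h import *
go((.4635,-.281,.2),(.4635,-.281,.089))
```

```text
t 17.82 pos [0.5958 0.1137 0.213 ] w 0.0682 turn [0.45 0.02 0.06]
(0.4635, -0.281, 0.2) -> [-0.3644 -0.2012  0.0115]
(0.4635, -0.281, 0.089) -> [-0.3644 -0.2021  0.1225]
```

Emit:
move_arm:
  commands:
    - {"x": -0.05,"y": -0.027,"z": 0.005,"ax": 0,"ay": 0,"az": 0}
    - {"x": -0.1,"y": -0.055,"z": 0.005,"ax": 0,"ay": 0,"az": 0}
    - {"x": -0.15,"y": -0.082,"z": 0.005,"ax": 0,"ay": 0,"az": 0}
    - {"x": -0.2,"y": -0.11,"z": 0.005,"ax": 0,"ay": 0,"az": 0}
    - {"x": -0.25,"y": -0.137,"z": 0.005,"ax": 0,"ay": 0,"az": 0}
    - {"x": -0.3,"y": -0.165,"z": 0.005,"ax": 0,"ay": 0,"az": 0}
    - {"x": -0.34,"y": -0.187,"z": 0.005,"ax": 0,"ay": 0,"az": 0}
    - {"x": -0.3645,"y": -0.2005,"z": 0.005,"ax": 0,"ay": 0,"az": 0}
    - {"x": -0.3645,"y": -0.2005,"z": 0.005,"ax": 0,"ay": 0,"az": 0}
    - {"x": -0.3645,"y": -0.2005,"z": 0.005,"ax": 0,"ay": 0,"az": 0}

```text
time: 19.08
position: [0.4626, -0.2807, 0.2018]
eef_rot: [[-0.18, 0.984, -0.001], [0.984, 0.18, 0.001], [0.001, -0.0, -1.0]]
wrist_force: [-0.1, 0.1, 1.1]
width: 0.0687
```

Run:
```python
from h import *
go((.4635,-.281,.089))
S=cams.read_camera("side");i=S["image"][150:320,100:310,::-1]
cv2.imwrite("pics/s7.png",cv2.resize(i,(740,600),interpolation=cv2.INTER_CUBIC))
```

```text
t 19.07 pos [ 0.4626 -0.2807  0.2018] w 0.0687 turn [-0.02 -0.04  0.06]
(0.4635, -0.281, 0.089) -> [-0.0006  0.0008  0.1128]
```

View pics/s7.png

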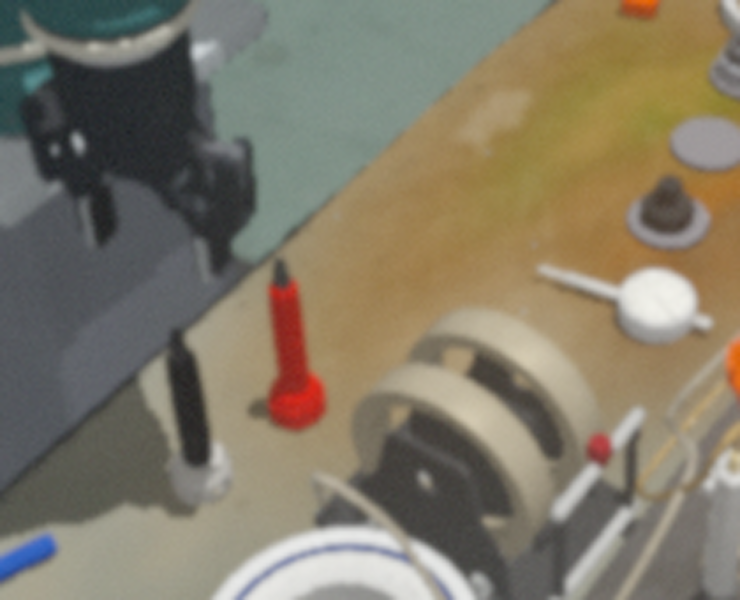

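The magnet stands on the far pad at (668,215). The gripper is above the black plug (tip at (178,340)), and the red one is to the side at (285,275).

Emit:
move_arm:
  commands:
    - {"x": 0,"y": 0.0005,"z": 0.04,"ax": 0,"ay": 0,"az": 0}
    - {"x": 0,"y": 0.0005,"z": 0.08,"ax": 0,"ay": 0,"az": 0}
    - {"x": 0,"y": 0.0005,"z": 0.105,"ax": 0,"ay": 0,"az": 0}
    - {"x": 0,"y": 0.0005,"z": 0.113,"ax": 0,"ay": 0,"az": 0}
    - {"x": 0,"y": 0.0005,"z": 0.113,"ax": 0,"ay": 0,"az": 0}
    - {"x": 0,"y": 0.0005,"z": 0.113,"ax": 0,"ay": 0,"az": 0}

```text
time: 19.88
position: [0.4637, -0.2812, 0.0907]
eef_rot: [[-0.18, 0.984, 0.001], [0.984, 0.18, -0.001], [-0.001, 0.001, -1.0]]
wrist_force: [0.3, 0.6, 0.1]
width: 0.0681
```

Emit:
move_arm:
  commands:
    - {"x": 0,"y": 0,"z": 0,"ax": 0,"ay": 0,"az": 0}
    - {"x": 0,"y": 0,"z": 0,"ax": 0,"ay": 0,"az": 0}
    - {"x": 0,"y": 0,"z": 0,"ax": 0,"ay": 0,"az": 0}
    - {"x": 0,"y": 0,"z": 0,"ax": 0,"ay": 0,"az": 0}
    - {"x": 0,"y": 0,"z": 0,"ax": 0,"ay": 0,"az": 0}
    - {"x": 0,"y": 0,"z": 0,"ax": 0,"ay": 0,"az": 0}
    - {"x": 0,"y": 0,"z": 0,"ax": 0,"ay": 0,"az": 0}
    - {"x": 0,"y": 0,"z": 0,"ax": 0,"ay": 0,"az": 0}
  fingers: 0.05
  force: 50

```text
time: 20.88
position: [0.4634, -0.2812, 0.0898]
eef_rot: [[-0.18, 0.984, 0.001], [0.984, 0.18, -0.0], [-0.0, 0.001, -1.0]]
wrist_force: [2.6, 0.5, 4.2]
width: 0.0195
```

Run:
```python
from h import *
go((.5765,.2103,.2))
S=cams.read_camera("side");i=S["image"][150:320,100:310,::-1]
cv2.imwrite("pics/s8.png",cv2.resize(i,(740,600),interpolation=cv2.INTER_CUBIC))
```

```text
t 20.88 pos [ 0.4634 -0.2812  0.0898] w 0.0195 turn [0.04 0.03 0.06]
(0.5765, 0.2103, 0.2) -> [ 0.463   0.1998 -0.1103]
```

View pics/s8.png

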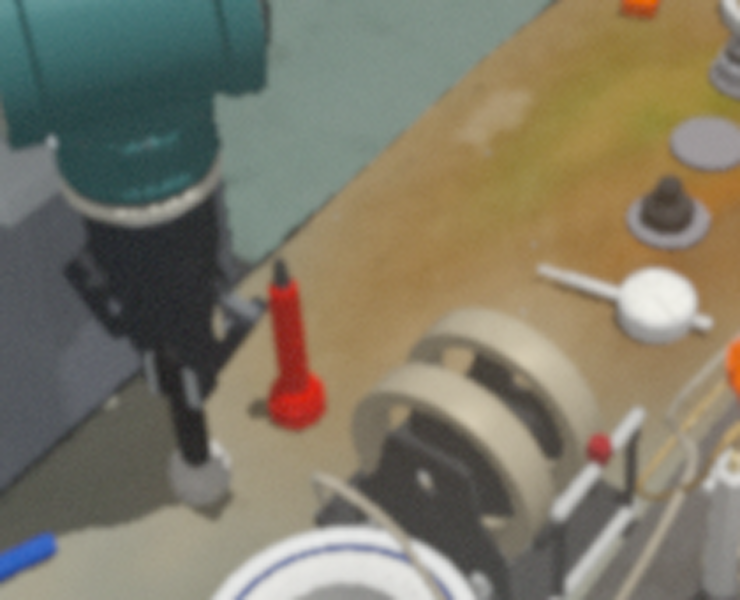

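The handle is gripped (width 19.5 mm). I'll lift above the red plug, go across, then come down over the middle pad.

Emit:
move_arm:
  commands:
    - {"x": 0,"y": 0,"z": -0.02,"ax": 0,"ay": 0,"az": 0}
    - {"x": 0,"y": 0,"z": -0.06,"ax": 0,"ay": 0,"az": 0}
    - {"x": 0,"y": 0,"z": -0.11,"ax": 0,"ay": 0,"az": 0}
    - {"x": 0,"y": 0,"z": -0.16,"ax": 0,"ay": 0,"az": 0}
    - {"x": 0.02,"y": 0.009,"z": -0.18,"ax": 0,"ay": 0,"az": 0}
    - {"x": 0.06,"y": 0.026,"z": -0.18,"ax": 0,"ay": 0,"az": 0}
    - {"x": 0.11,"y": 0.047,"z": -0.18,"ax": 0,"ay": 0,"az": 0}
    - {"x": 0.16,"y": 0.069,"z": -0.18,"ax": 0,"ay": 0,"az": 0}
    - {"x": 0.21,"y": 0.091,"z": -0.18,"ax": 0,"ay": 0,"az": 0}
    - {"x": 0.26,"y": 0.112,"z": -0.18,"ax": 0,"ay": 0,"az": 0}
    - {"x": 0.31,"y": 0.134,"z": -0.17,"ax": 0,"ay": 0,"az": 0}
    - {"x": 0.36,"y": 0.155,"z": -0.15,"ax": 0,"ay": 0,"az": 0}
    - {"x": 0.4,"y": 0.173,"z": -0.13,"ax": 0,"ay": 0,"az": 0}
    - {"x": 0.44,"y": 0.19,"z": -0.11,"ax": 0,"ay": 0,"az": 0}
    - {"x": 0.463,"y": 0.2,"z": -0.08,"ax": 0,"ay": 0,"az": 0}
    - {"x": 0.463,"y": 0.2,"z": -0.05,"ax": 0,"ay": 0,"az": 0}
    - {"x": 0.463,"y": 0.2,"z": -0.03,"ax": 0,"ay": 0,"az": 0}
    - {"x": 0.463,"y": 0.2,"z": -0.02,"ax": 0,"ay": 0,"az": 0}
    - {"x": 0.463,"y": 0.2,"z": -0.02,"ax": 0,"ay": 0,"az": 0}
    - {"x": 0.463,"y": 0.2,"z": -0.02,"ax": 0,"ay": 0,"az": 0}

```text
time: 23.42
position: [0.577, 0.2103, 0.1107]
eef_rot: [[-0.18, 0.984, 0.001], [0.984, 0.18, 0.0], [0.0, 0.002, -1.0]]
wrist_force: [0.7, -0.7, -4.0]
width: 0.0195
```

Run:
```python
from h import *
go((.5765,.2103,.0943))
S=cams.read_camera("side");i=S["image"][90:240,220:400,::-1]
cv2.imwrite("pics/s9.png",cv2.resize(i,(720,600),interpolation=cv2.INTER_CUBIC))
```

```text
t 23.43 pos [0.577  0.2103 0.1107] w 0.0195 turn [ 0.09 -0.01  0.04]
(0.5765, 0.2103, 0.0943) -> [ 0.0001 -0.0005  0.0164]
```

View pics/s9.png

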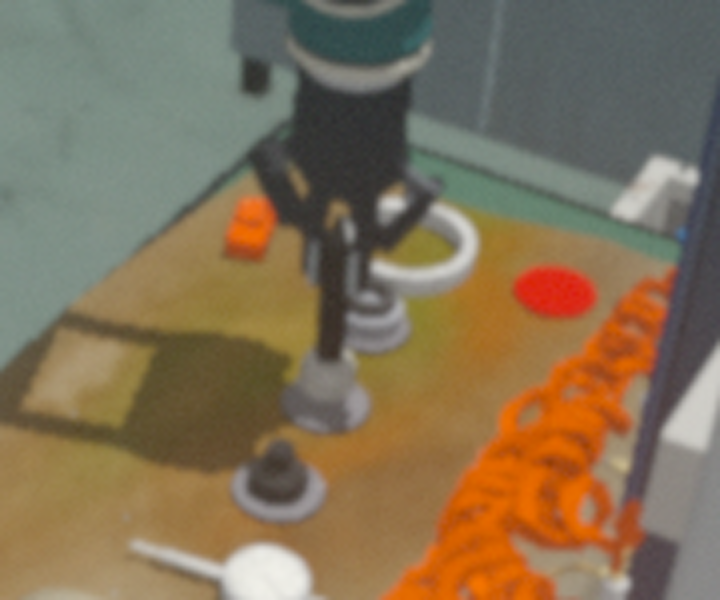

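The plug hangs upright above the middle pad, foot at (327,375). Lowering gently.

Emit:
move_arm:
  commands:
    - {"x": 0,"y": 0,"z": 0.008,"ax": 0,"ay": 0,"az": 0}
    - {"x": 0,"y": 0,"z": 0.012,"ax": 0,"ay": 0,"az": 0}
    - {"x": 0,"y": 0,"z": 0.014,"ax": 0,"ay": 0,"az": 0}
    - {"x": 0,"y": 0,"z": 0.0155,"ax": 0,"ay": 0,"az": 0}
    - {"x": 0,"y": 0,"z": 0.0155,"ax": 0,"ay": 0,"az": 0}
    - {"x": 0,"y": 0,"z": 0.0155,"ax": 0,"ay": 0,"az": 0}

```text
time: 24.22
position: [0.5765, 0.2104, 0.094]
eef_rot: [[-0.18, 0.984, 0.0], [0.984, 0.18, 0.0], [0.0, 0.0, -1.0]]
wrist_force: [0.6, 0.3, -2.8]
width: 0.0198
```

Emit:
move_arm:
  commands:
    - {"x": 0,"y": 0,"z": 0.0007,"ax": 0,"ay": 0,"az": 0}
    - {"x": 0,"y": 0,"z": 0.0007,"ax": 0,"ay": 0,"az": 0}
    - {"x": 0,"y": 0,"z": 0.0007,"ax": 0,"ay": 0,"az": 0}

```text
time: 24.6
position: [0.5767, 0.2104, 0.0937]
eef_rot: [[-0.18, 0.984, 0.001], [0.984, 0.18, 0.0], [0.0, 0.001, -1.0]]
wrist_force: [-1.7, -0.4, 5.1]
width: 0.0194
```

Emit:
move_arm:
  commands:
    - {"x": 0,"y": 0,"z": 0,"ax": 0,"ay": 0,"az": 0}
    - {"x": 0,"y": 0,"z": 0,"ax": 0,"ay": 0,"az": 0}
    - {"x": 0,"y": 0,"z": 0,"ax": 0,"ay": 0,"az": 0}
    - {"x": 0,"y": 0,"z": 0,"ax": 0,"ay": 0,"az": 0}
    - {"x": 0,"y": 0,"z": 0,"ax": 0,"ay": 0,"az": 0}
  fingers: 0.7

```text
time: 25.22
position: [0.5765, 0.2104, 0.0932]
eef_rot: [[-0.18, 0.984, -0.0], [0.984, 0.18, -0.0], [0.0, -0.0, -1.0]]
wrist_force: [-0.3, -0.6, -0.6]
width: 0.0595
```

Emit:
move_arm:
  commands:
    - {"x": 0,"y": 0,"z": -0.02,"ax": 0,"ay": 0,"az": 0}
    - {"x": 0,"y": 0,"z": -0.06,"ax": 0,"ay": 0,"az": 0}
    - {"x": 0,"y": 0,"z": -0.1,"ax": 0,"ay": 0,"az": 0}
    - {"x": 0,"y": 0,"z": -0.14,"ax": 0,"ay": 0,"az": 0}
    - {"x": 0,"y": -0.05,"z": -0.14,"ax": 0,"ay": 0,"az": 0}
    - {"x": 0,"y": -0.1,"z": -0.14,"ax": 0,"ay": 0,"az": 0}
    - {"x": 0,"y": -0.15,"z": -0.14,"ax": 0,"ay": 0,"az": 0}
    - {"x": -0.05,"y": -0.17,"z": -0.14,"ax": 0,"ay": 0,"az": 0}
    - {"x": -0.1,"y": -0.17,"z": -0.14,"ax": 0,"ay": 0,"az": 0}
    - {"x": -0.15,"y": -0.17,"z": -0.14,"ax": 0,"ay": 0,"az": 0}
    - {"x": -0.2,"y": -0.17,"z": -0.14,"ax": 0,"ay": 0,"az": 0}
    - {"x": -0.25,"y": -0.17,"z": -0.14,"ax": 0,"ay": 0,"az": 0}
    - {"x": -0.3,"y": -0.17,"z": -0.14,"ax": 0,"ay": 0,"az": 0}
    - {"x": -0.3,"y": -0.17,"z": -0.14,"ax": 0,"ay": 0,"az": 0}
    - {"x": -0.3,"y": -0.17,"z": -0.14,"ax": 0,"ay": 0,"az": 0}

```text
time: 27.1
position: [0.4632, -0.1152, 0.2342]
eef_rot: [[-0.179, 0.984, 0.001], [0.984, 0.179, -0.0], [-0.0, 0.001, -1.0]]
wrist_force: [0.1, 0.3, -0.8]
width: 0.0598
```

Run:
```python
from h import *
go()
T=cams.read_camera("top");S=cams.read_camera("side")
a=cv2.resize(T["image"][140:240,125:305,::-1],(720,400),interpolation=cv2.INTER_CUBIC)
b=cv2.resize(S["image"][110:260,240:400,::-1],(640,600),interpolation=cv2.INTER_CUBIC)
cv2.imwrite("pics/t10.png",a);cv2.imwrite("pics/s10.png",b)
for n,p in dict(disc=(.5588,.3095,.022),magbody=(.5945,.1132,.026),plugfoot=(.5766,.2105,.03),handletop=(.5766,.2105,.129)).items():
    u,v=proj(T,p);s,t=proj(S,p);print(n,"top",round((u-125)*4),round((v-140)*4),"side",round((s-240)*4),round((t-110)*4))
```

```text
t 27.1 pos [ 0.4632 -0.1152  0.2342] w 0.0598 turn [0.05 0.01 0.03]
disc top 250 154 side 289 224
magbody top 522 106 side 199 383
plugfoot top 386 128 side 246 294
handletop top 371 102 side 256 182
```

View pics/t10.png

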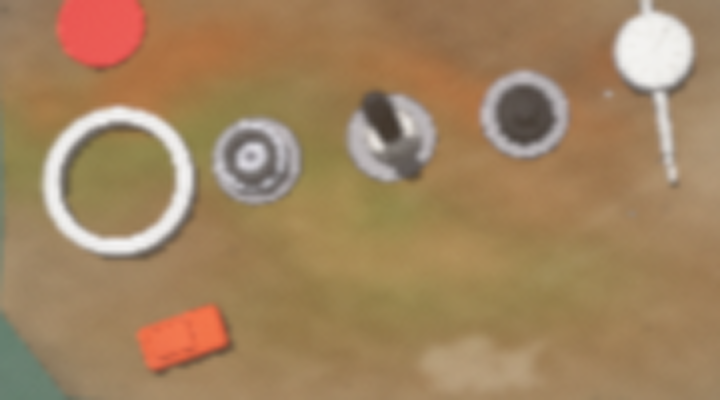

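View pics/s10.png

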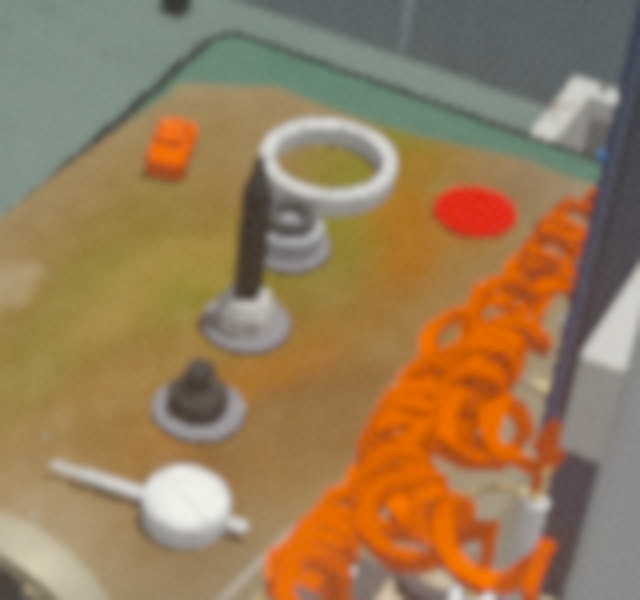

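The final pictures show everything upright and on its pad:
- **Ring on disc:** hole at (252,157), against a predicted disc centre of (250,154). One crop pixel is about 0.7 mm, so they are 2–3 mm apart.
- **Magnet:** (525,113), concentric with its pad.
- **Plug:** foot on the middle pad, handle along its predicted line.
- **Dial and clip:** not moved.

Handing in.

```bash
python3 -c "
from rig import workorder
print(workorder.close_job())"
```

```text
the job is handed in; nothing more can be done
None
```

The kit is set out as asked, and I handed the job in at about 27 s of the 109 s allowed. From the steel ring end:
- **Nearest pad:** setting disc flat, with the dark setting ring on top.
- **Middle pad:** plug gauge upright, black handle up.
- **Far pad:** pot magnet, knob up.

**Last checks:** the final top and side pictures show everything upright or flat and released. By eye, the offsets are within about 3 mm of the pad centres and between ring and disc. The gripper is clear at z = 0.23 m. The dial and clip look unmoved, which I judged from the pictures and did not measure.

**Failures or disagreements:**
- The first move call was refused because its rows left out zero values. Nothing moved, and giving all six numbers per row fixed it.
- The two camera views disagreed by up to 4 mm on the disc and plug starting positions. For the placed disc, its top face read within about 1.5 mm in both views.
- Grip widths read 1–4 mm below the nominal diameters. The largest gap was the magnet, at 39 mm against 43 mm.
- The job report gave no verdict.

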